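Hold a spring clamp open over a bowl pattern and its template blank

ROBOT

A 6-joint arm with a two-finger parallel gripper is mounted at the origin on the work surface. World frame = base frame: x ahead of the robot, y to its left, z up, the work surface at z = 0. Lengths are in m, angles in rad, forces in N, time in s.
With the tool pointing down it reaches from about 0.275 to 0.725 m from the base axis. Payload 15.9 kg.
Tool frame: the origin (TCP) lies between the finger pads; the fingertips stand ahead of it and the grasp point (between the pads) lies 2 mm behind it (bot.tip_reach is the z of the fingertips in the tool frame, in m); z points along the fingers, y is the direction in which the jaws open and shut (so a half turn about z gives the same grasp; the last joint's range is limited). The gripper opens to 85 mm and grips with 20 to 120 N. Pads are 22 mm wide; open, the fingers measure 114 mm over their backs; the gripper's body (76 mm by 85 mm) begins 54 mm behind the grasp point. The pads swing forward as they close: fully open they stand 13 mm farther back than shut.
Start: joints at [-1.207, 0.213, -0.034, 1.323, 0, 1.571], TCP at [0.178, -0.467, 0.248] pointing down, gripper open.
Joint ranges: [-2.98, 2.98], [-0.74, 1.72], [-1.14, 1.35], [-2.1, 2.04], [-1.57, 1.44], [-3.14, 3.14]. Speed limits (rad/s): [1.89, 1.89, 2.39, 2.57, 3.14, 3.14].

INTERFACE

Orientations are given as a unit quaternion [w, x, y, z].
In Python, from rig import bot gives the robot as it stands.
- The arm moves only by the tool servo_tool, never from a script. Its argument "motion" is one flat list of numbers, 7 for each row, row after row: the finger opening in m, from 0 to 0.0854, then the shift along the tool's x, y, z in m, then the turn, a rotation vector about the tool's x, y, z in degrees. A call has 1 to 10 rows; each row is the pose to reach, as a shift and turn from the pose commanded when the call began, along the tool's axes at that moment; what a row does not reach only later rows make up. A row lasts 1/8 s, in which the tool goes at most 62.5 mm and 10.7 degrees, less where a joint would pass 70% of its speed; a pose out of reach is approached as far as the arm can. A call with a gripper value outside its range is refused whole. The fingers move at their own pace and stop on an object; "grip_force" is the grip in N (left out, the last holds). Time passes only in rows, so rows that repeat a pose let the fingers close. It gives the time, the measured TCP pose, the force and the opening at its end, in the units of the state.
- bot.read_state(): the state, without advancing time (a new reading comes with each control period).
- bot.snapshot(name): name is "scene" or "top" or "wrist"; returns the picture (400x640x3 uint8, red, green, blue); there is no depth.
- bot.camera_info(name): a dict with "mtx" (3x3 intrinsics, pixels), "rvec" (rotation vector, rad) and "tvec" (3), from world to camera coordinates, as OpenCV has them; the wrist camera has in their place "hand_eye" (4x4, takes a point from camera to tool coordinates, whose origin is the TCP and whose axes are the flange's). Camera axes: x right, y down, z forward; pixel columns grow to the right and rows downward; lengths in m; the calibration is good to about 2 mm. A picture is of the moment at which its call begins: read the wrist's pose just before it. camera_info takes no time and is no camera call.
- bot.hand_in(): hands the job in, once; it reports no verdict.
Trained networks look in the newest picture that a camera, given by its name, has taken for a name from the list of things; names that differ only in an ending like _2 or _b are one class to them, and where a whole thing is asked for, a point or a joint stands for the part that bears it (a point fixed in the world has none). Each returns a list of dicts, best first, with "conf" (0 to 1); they miss things now and then, are a little off and sometimes report something else, mostly with a low value. They report only what shows in the picture. A call takes as long as a camera call. They do not tell look-alikes from the thing itself.
- bot.boxes_of(camera, thing): "centre" ([row, column] in pixels, amid what is visible of it).
- bot.outline_of(camera, thing): "region" (400x640 bool, what is visible of it) and "centre" ([row, column] in pixels, amid what is visible of it).
The state is a dict: "time": time; "q": joint angles; "joint_velocities": joint speeds; "joint_torque": joint torques, N m; "position": TCP position; "tool_rot": TCP orientation; "ft_force": force on the tool from outside, world axes, zero at the start; "wrist_torque": the same for the moment, N m; "finger_gap": finger opening in m.
Only numpy, scipy, OpenCV 4.12 (cv2) and the standard library are available. Lean on these libraries where they do the work, as an engineer would, in place of code of your own. Each camera call takes 0.05 s, during which the arm holds its last target.

TASK

Push the loose cardboard pattern along its groove in the wooden stand, beside the fixed grey blank, fully home against the end stop. Then squeeze the spring clamp off the rim of the plywood tool box and hold it spread wide open astride the middle of the two sheets' top edge, a jaw well down either side but touching neither sheets nor stand, so that I can true the pattern up before it bites. Finish while still holding it open there, and leave the other things on the bench alone.

Things in the scene. Friction and masses are not known exactly. Their poses are not given: they have to be found in the camera images.
- stand: Fixed wooden block 70 x 250 mm (x, y), 32 mm high, origin under its centre, z up. A groove along y holds two upright sheets, tops 120 mm above the bench: at x -3..0 mm the plain grey blank, fixed, y -45..+105 mm; at x 0..+3 mm the cardboard pattern, which slides (pattern) and counts as part of the stand. End stop: block across the +y end, inner face at y = +105 mm, top 65 mm above the bench.
- pattern (a joint): Slide of the cardboard pattern along the stand's +y axis, m: 0 = pulled 75 mm out, 0.075 = fully home against the end stop. It starts between 0 and 0.03. It stays where it is left; friction about 1.5 N. It cannot leave the groove.
- pattern_end (a point): Middle of the pattern's straight outer (-y) end, the end to push, 85 mm above the bench; that end runs upright from the stand's top to 120 mm. Pattern 156 mm long; at home this end stands 6 mm farther out than the blank's. Its other end is cut to a bowl's outline.
- edge_mid (a point): Middle of the top edge of the two sheets (once the pattern is home), 120 mm above the bench, in their common mid-plane; fixed to the stand, same axes: x across the sheets, y along the edge, z up.
- toolbox: Fixed open plywood box 140 x 170 mm (x, y), 70 mm high, walls 6 mm, hand tools lying low inside; origin at the centre of its underside, z up. The clamp starts pinched on the rim of the -x wall.
- clip: Grey spring clamp, black jaw pads, 65 g, 24 mm wide along x, 99 mm tall: two levers on a cross pivot. This body is the -y lever; origin on the pivot axis, which is x. Starts upright on the rim: y across the rim, pivot 90 mm above the bench and 20 mm above the rim; jaws reach 42 mm below the pivot; flat tails splay upwards, outer faces 26 mm apart low down, 50 mm at the tops 57 mm above the pivot.
- clip_lever (a joint): Angle between the levers, rad: 0 = pinching the 6 mm rim (start), grows as the jaws spread, 0.46 = at its stop (jaw tips 25 mm apart), -0.14 = shut. Pinching the tails together across y opens it, 3 N rising to 10 N at the tail ends; at the stop the tails' outer faces are parallel, 23 mm apart, and each lever has turned 0.23 rad. Grip it with 25 N or more, hard on the stop. Let go, it snaps shut.
- jaw_a (a point): Inner bottom edge of the jaw pad on the -y lever, mid-width: 3 mm to -y and 42 mm below the pivot at joint value 0.
- jaw_b (a point): Inner bottom edge of the jaw pad on the +y lever, mid-width: 3 mm to +y and 42 mm below the pivot at joint value 0.
- bowl: Loose terracotta bowl, 90 mm across, 45 mm high, on the bench beyond the stand; leave alone. Origin under its centre.
- loop_tool: Loose loop tool with wooden handle, 150 mm long, 14 mm thick, lying on the bench along the stand's near side; leave alone. Origin under its middle.
- mould: Loose plaster hump mould, 84 mm across, 36 mm high, on the bench beyond the tool box; leave alone. Origin under its centre.
There are look-alikes about, which are no part of the job. There is more than one size of the clip; the one meant has the size given above. Leave any green look-alike of the toolbox alone.

How it is judged:
On the way, in this order (a step that is already met when the one before it is completed fails the run):
1. the pattern is pushed fully home against the end stop (value of joint pattern above 0.071 m), for 0.2 s.
2. the clamp is squeezed open in the fingers and lifted clear of the box (value of joint clip_lever above 0.33 rad and contact force between clip and toolbox below 0.2 N and contact force between the fingers and clip above 3 N and height (world z) of clip above 0.12 m), for 0.2 s.
At the end, for the whole second after the job is handed in: Pattern within 4 mm of home; clamp held still by the fingers (over 3 N), spread over 0.33 rad, a jaw tip each side of the sheets, 10 mm or more below their top edge and over 5 mm from mid-plane, pivot above the edge and within 30 mm of its middle; touching no sheet, stand or box; others not moved (value of joint pattern above 0.071 m and value of joint clip_lever above 0.33 rad and contact force between the fingers and clip above 3 N and contact force between clip and stand below 0.2 N and contact force between clip and toolbox below 0.2 N and z of each of jaw_a, jaw_b in the frame of edge_mid below -0.01 m and z of clip in the frame of edge_mid above 0.006 m and y of clip in the frame of edge_mid between -0.03 and 0.03 m and ((x of jaw_a in the frame of edge_mid below -0.005 m and x of jaw_b in the frame of edge_mid above 0.005 m) or (x of jaw_b in the frame of edge_mid below -0.005 m and x of jaw_a in the frame of edge_mid above 0.005 m)) and linear speed of clip below 0.02 m/s); the arm keeps its last pose, push and grip.
It fails at once if a bystander is disturbed (moved over 20 mm) (distance of any of bowl, loop_tool, mould from where it was at the start of the episode above 0.02 m).
It also fails if it takes over 51 s, if anything falls off the work surface, if the arm or the gripper's body presses on something with over 40 N, if the wrist force passes 120 N, or if a joint passes its speed limit or range.

## Working session

There is one attempt and no reset: what is moved stays moved. The work goes in short steps, Python scripts to look and compute and a tool call to move; the robot and the scene stay as the last step left them, time stands still between calls to the robot, and variables do not carry over. Pictures are saved under pics/ and viewed, and the job is handed in when it is done.

Besides the shell and the picture viewer there is one more tool, called after ">>>" by a JSON object that holds its "name" and its "arguments", one argument or row to a line. servo_tool: Moves the arm, as the interface text tells. Its arguments: {"type":"object","properties":{"motion":{"type":"array","items":{"type":"number"}},"grip_force":{"type":"number"}},"required":["motion"]}

```bash
ls; mkdir -p pics
python3 - <<'E'
from rig import bot
import cv2,json
for c in ["scene","top"]:
    im=bot.snapshot(c); cv2.imwrite(f"pics/{c}0.png",im[:,:,::-1])
    print(c,bot.camera_info(c))
print(bot.camera_info("wrist")); print(bot.read_state(), bot.tip_reach)
E
```

```text
pics
scene {'mtx': array([[382.56713791,   0.        , 314.19539641],
       [  0.        , 382.56713791, 188.77511218],
       [  0.        ,   0.        ,   1.        ]]), 'rvec': array([ 0.66851423,  2.44891549, -1.32907752]), 'tvec': array([0.38001085, 0.0059463 , 1.07534379])}
top {'mtx': array([[394.26090747,   0.        , 316.62764389],
       [  0.        , 394.26090747, 202.53008026],
       [  0.        ,   0.        ,   1.        ]]), 'rvec': array([ 2.19496623, -2.15047334,  0.11413033]), 'tvec': array([-0.02770842,  0.45706327,  1.10850026])}
{'mtx': array([[307.6392902 ,   0.        , 322.51572029],
       [  0.        , 307.6392902 , 204.93360325],
       [  0.        ,   0.        ,   1.        ]]), 'hand_eye': array([[ 3.89716704e-04, -9.59312300e-01, -2.82346879e-01,
         7.26288184e-02],
       [ 9.99999838e-01,  2.56862906e-04,  5.07549072e-04,
        -2.56877969e-04],
       [-4.14373628e-04, -2.82347031e-01,  9.59312245e-01,
        -1.25640866e-01],
       [ 0.00000000e+00,  0.00000000e+00,  0.00000000e+00,
         1.00000000e+00]])}
{'time': 0.1, 'q': array([-1.20702428e+00,  2.13321734e-01, -3.49570821e-02,  1.32351504e+00,
       -9.31547743e-06,  1.57078592e+00]), 'joint_velocities': array([-1.03327912e-03, -5.96156911e-04,  8.42422550e-05,  8.23115384e-04,
       -2.77918916e-03, -3.68084244e-05]), 'joint_torque': array([-5.88301598e-03, -6.87245965e+01,  4.87808561e+01,  1.20311874e-02,
       -3.15174511e-04,  1.73918147e-05]), 'position': array([ 0.17779832, -0.46701884,  0.24787384]), 'tool_rot': array([-4.89694965e-04,  9.83503225e-01,  1.80889904e-01, -9.47972704e-05]), 'ft_force': array([0.93597064, 0.43318156, 0.00451082]), 'wrist_torque': array([-0.00795717, -0.00574073, -0.00551141]), 'finger_gap': 0.08550645378750961} 0.017
```

View pics/scene0.png

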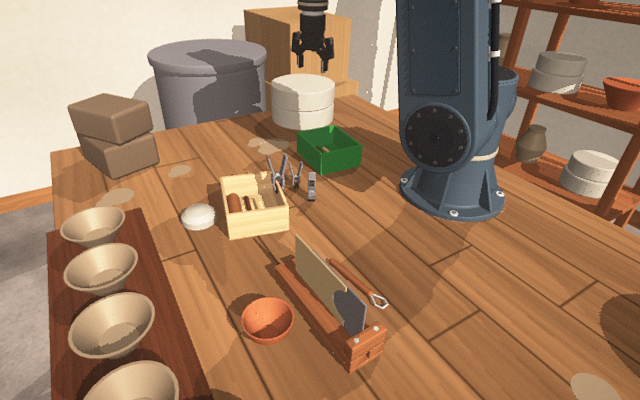

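View pics/top0.png

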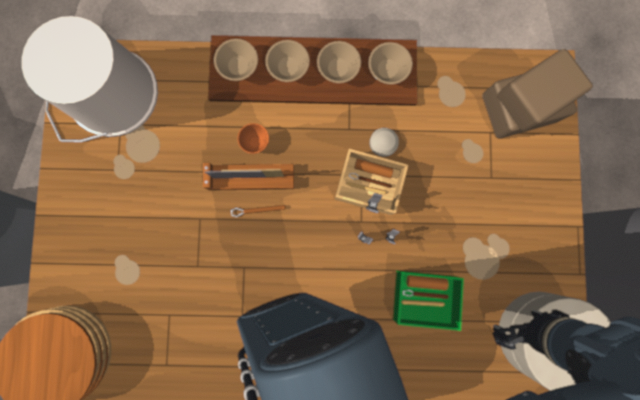

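The scene view shows the stand at about (335,320) with the end stop nearest the camera, and the tool box at (255,205) with a clamp on its rim. More grey clips stand at about (295,175) and (312,186). The green box is at (328,150). In the top view the stand is at (249,177), the box at (372,182), its clip at (374,202), and the other clips at (365,238) and (391,236).

```bash
cat > h.py <<'E'
from rig import bot
import cv2, numpy as np
from scipy.spatial.transform import Rotation as R
def Q(q): return R.from_quat([q[1],q[2],q[3],q[0]])
def cam(c,st=None):
    i=bot.camera_info(c); K=i["mtx"]
    if "rvec" in i:
        Rm=cv2.Rodrigues(np.array(i["rvec"],float))[0]; return K,Rm,np.array(i["tvec"],float)
    st=st or bot.read_state()
    T=np.eye(4);T[:3,:3]=Q(st["tool_rot"]).as_matrix();T[:3,3]=st["position"]
    M=np.linalg.inv(T@i["hand_eye"]); return K,M[:3,:3],M[:3,3]
def proj(C,P):
    K,Rm,t=C; p=(np.atleast_2d(P)@Rm.T+t)@K.T; return p[:,:2]/p[:,2:]
def ray(C,uv):
    K,Rm,t=C; uv=np.atleast_2d(uv).astype(float)
    d=np.c_[uv,np.ones(len(uv))]@np.linalg.inv(K).T@Rm; return -Rm.T@t,d
def onz(C,uv,z):
    o,d=ray(C,uv); s=(z-o[2])/d[:,2]; return o+d*s[:,None]
def tri(obs):
    A=[];b=[]
    for C,uv in obs:
        o,d=ray(C,uv); d=d[0]/np.linalg.norm(d[0]); P=np.eye(3)-np.outer(d,d); A.append(P);b.append(P@o)
    return np.linalg.lstsq(np.vstack(A),np.hstack(b),rcond=None)[0]
def crop(im,r0,r1,c0,c1,s,name):
    cv2.imwrite(f"pics/{name}.png",cv2.resize(im[r0:r1,c0:c1,::-1],None,fx=s,fy=s,interpolation=cv2.INTER_CUBIC))
E
python3 - <<'E'
from h import *
for c in ["scene","top"]:
    im=bot.snapshot(c)
    if c=="scene": crop(im,140,240,180,340,5,"s1"); crop(im,210,390,220,410,3,"s2")
    else: crop(im,130,260,310,440,4.6,"t1"); crop(im,120,230,190,340,5,"t2")
    C=cam(c)
    for n in ["clip","toolbox","stand","pattern","bowl","loop_tool","mould"]:
        for d in bot.boxes_of(c,n): print(c,n,np.round(d["conf"],2),np.round(d["centre"]),onz(C,d["centre"][::-1],0.0).round(3)[0][:2])
E
```

```text
scene clip 0.57 [174. 299.] [ 0.322 -0.287]
scene clip 0.54 [172. 282.] [ 0.363 -0.323]
scene clip 0.53 [188. 314.] [ 0.325 -0.201]
scene toolbox 0.89 [204. 252.] [ 0.508 -0.211]
scene toolbox 0.73 [148. 330.] [ 0.151 -0.385]
scene stand 0.73 [307. 329.] [0.516 0.172]
scene stand 0.54 [275. 320.] [0.487 0.093]
scene pattern 0.88 [273. 316.] [0.491 0.085]
scene bowl 0.76 [318. 268.] [0.627 0.137]
scene loop_tool 0.81 [281. 355.] [0.433 0.143]
scene mould 0.75 [215. 196.] [ 0.645 -0.236]
top clip 0.77 [201. 371.] [ 0.468 -0.177]
top toolbox 0.88 [298. 428.] [ 0.192 -0.341]
top toolbox 0.84 [184. 369.] [ 0.519 -0.17 ]
top toolbox 0.47 [177. 248.] [0.532 0.186]
top toolbox 0.38 [208. 265.] [0.44  0.132]
top stand 0.94 [176. 247.] [0.534 0.188]
top pattern 0.65 [173. 275.] [0.545 0.107]
top bowl 0.57 [138. 254.] [0.65  0.173]
top loop_tool 0.54 [208. 264.] [0.439 0.136]
top mould 0.79 [140. 380.] [ 0.651 -0.203]
```

View pics/s1.png

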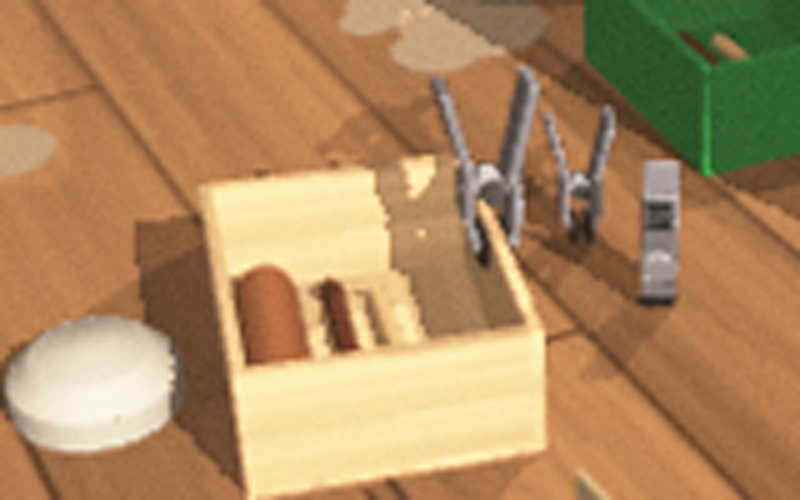

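View pics/s2.png

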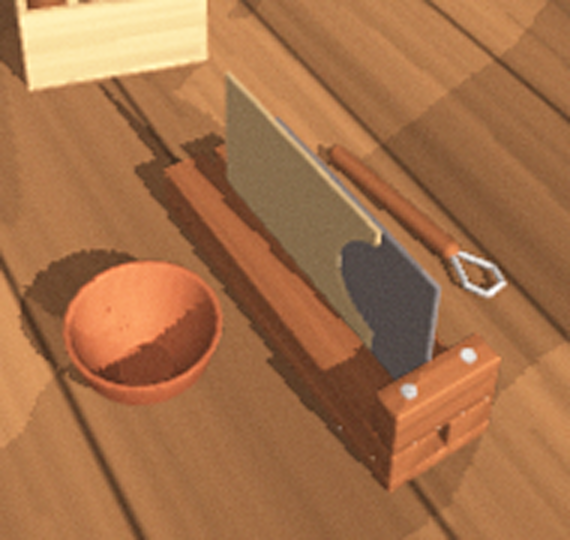

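View pics/t1.png

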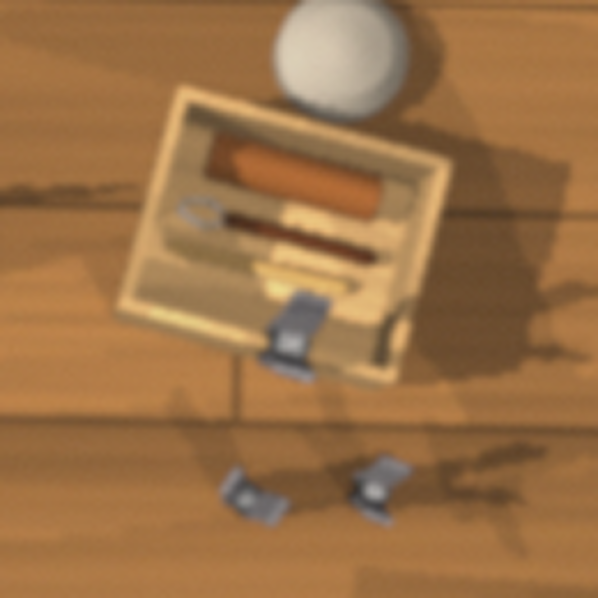

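View pics/t2.png

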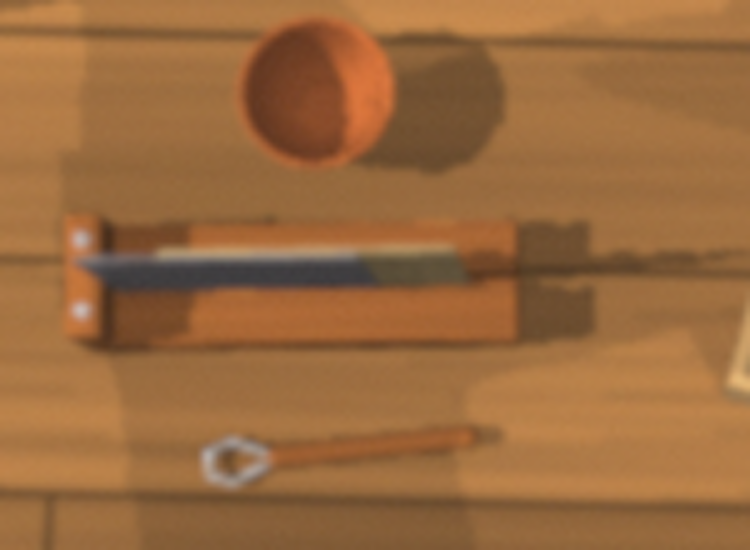

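Clip candidates in the scene view: the large one on the plywood rim (279,175), a smaller one standing on the bench (296,176) and another small one side-on (312,187). The task's clip is the one on the rim, which also appears larger. Next I'll fit the stand and box poses from their corners.

```bash
cat > fit.py <<'E'
from h import *
from scipy.optimize import least_squares
def fit(obs,x0):  # obs: (C,model pt,uv)
    def W(x,m): c,s=np.cos(x[2]),np.sin(x[2]); return np.array([x[0]+c*m[0]-s*m[1],x[1]+s*m[0]+c*m[1],m[2]])
    f=lambda x: np.concatenate([(proj(C,W(x,m))[0]-uv) for C,m,uv in obs])
    r=least_squares(f,x0,loss="soft_l1"); return r.x,f(r.x).reshape(-1,2)
E
python3 - <<'E'
from fit import *
S=cam("scene");T=cam("top")
s2=lambda u,v:np.array([220+u/3,210+v/3]); t2=lambda u,v:np.array([190+u/5,120+v/5])
s1=lambda u,v:np.array([180+u/5,140+v/5]); t1=lambda u,v:np.array([310+u/4.6,130+v/4.6])
m=1e-3
o=[(T,[.035,-.125,.032],t2(517,220)),(T,[-.035,-.125,.032],t2(517,345)),
(T,[.035,.125,.065],t2(65,213)),(T,[-.035,.125,.065],t2(65,342)),
(S,[.035,-.125,.032],s2(167,170)),(S,[.035,.125,.065],s2(392,413)),(S,[-.035,.125,.065],s2(500,356)),(S,[-.0015,.105,.12],s2(438,290)),(S,[.035,.125,0],s2(390,488))]
x,r=fit(o,[.53,.19,0]); print("stand",x.round(4),np.degrees(x[2]).round(2)); print(r.round(1).tolist())
o=[(T,[.07,.085,.07],t1(180,87)),(T,[.07,-.085,.07],t1(450,158)),(T,[-.07,.085,.07],t1(118,308)),(T,[-.07,-.085,.07],t1(396,382)),
(S,[.07,.085,.07],s1(232,368)),(S,[-.07,.085,.07],s1(543,333)),(S,[.07,-.085,.07],s1(202,188)),(S,[.07,.085,0],s1(250,497)),(S,[-.07,.085,0],s1(543,455))]
x,r=fit(o,[.52,-.17,-.25]); print("box",x.round(4),np.degrees(x[2]).round(2)); print(r.round(1).tolist())
# clip
P=tri([(S,s1(492,190)),(T,t1(290,343))]); print("pivot approx",P)
print("pattern end top", tri([(S,s2(228,75)),(T,t2(457,247))]))
E
```

```text
stand [0.5282 0.174  0.0229] 1.31
[[0.3, 0.2], [0.2, -0.7], [0.3, -0.6], [-0.4, -1.5], [-0.0, -2.2], [1.6, 0.9], [0.6, -0.7], [0.2, -1.9], [-0.8, 0.9]]
box [ 0.5178 -0.1703 -0.2567] -14.71
[[0.1, -0.8], [0.3, 0.3], [0.0, -0.9], [-0.8, -0.1], [0.4, 1.5], [0.1, -0.9], [-0.3, -0.9], [-0.1, 0.1], [0.6, -1.4]]
pivot approx [ 0.4482111  -0.17074456  0.08453747]
pattern end top [0.53442756 0.07752032 0.11532237]
```

```bash
cat >> h.py <<'E'
STAND=[0.5282,0.174,0.0229]; BOX=[0.5178,-0.1703,-0.2567]
def W(x,m): c,s=np.cos(x[2]),np.sin(x[2]); return np.array([x[0]+c*m[0]-s*m[1],x[1]+s*m[0]+c*m[1],m[2]])
def toolR(yaw): # tool z down, tool y at angle yaw, tool x to its left
    c,s=np.cos(yaw),np.sin(yaw); return R.from_matrix(np.array([[-s,c,0],[c,s,0],[0,0,-1.]]))
def move(P,yaw):
    st=bot.read_state(); q=Q(st["tool_rot"])
    sh=q.inv().apply(np.array(P)-st["position"]); rv=np.degrees((q.inv()*toolR(yaw)).as_rotvec())
    print("from",st["position"].round(4),"shift mm",(sh*1000).round(1),"rot",rv.round(2),"t",round(st["time"],2),"gap",st["finger_gap"])
    return sh,rv
E
python3 -c "
from h import *
move([.445,-.20,.26],BOX[2])"
```

```text
from [ 0.1779 -0.4673  0.2483] shift mm [ 344.7 -154.8  -11.7] rot [  0.     0.   -54.45] t 0.9 gap 0.08536093021954737
```

>>> {"name": "servo_tool", "arguments": {
  "motion": [0.085,40,0,0,0,0,0]
}}

```text
time: 1.02
position: [0.2347, -0.4461, 0.2484]
tool_rot: [0.0, 0.984, 0.178, -0.0]
ft_force: [1.3, -0.4, 0.1]
finger_gap: 0.0845
```

That row was typed in mm instead of m. The per-row limit kept it to a 60 mm move in the intended direction, so no harm done. I'll use metres from here and recompute.

```bash
python3 -c "
from h import *
move([.445,-.20,.26],BOX[2])"
```

```text
from [ 0.2347 -0.4461  0.2484] shift mm [ 283.2 -156.7  -11.9] rot [ 1.000e-02  4.000e-02 -5.476e+01] t 1.02 gap 0.0845428492426152
```

>>> {"name": "servo_tool", "arguments": {
  "motion": [0.085,0.05,-0.028,-0.002,0,0,-10,0.085,0.1,-0.056,-0.004,0,0,-20,0.085,0.15,-0.084,-0.006,0,0,-30,0.085,0.2,-0.112,-0.008,0,0,-40,0.085,0.25,-0.14,-0.01,0,0,-50,0.085,0.283,-0.157,-0.012,0,0,-54.8,0.085,0.283,-0.157,-0.012,0,0,-54.8]
}}

```text
time: 1.9
position: [0.4462, -0.1958, 0.2603]
tool_rot: [-0.0, 0.789, 0.615, 0.0]
ft_force: [-1.1, -0.3, 0.7]
finger_gap: 0.0849
```

Run:
```python
from h import *
st=bot.read_state();im=bot.snapshot("wrist");cv2.imwrite("pics/w1.png",im[:,:,::-1]);print(st["position"],st["q"])
import pickle;pickle.dump(st,open("st1.pkl","wb"))
C=cam("wrist",st)
for d in bot.outline_of("wrist","clip"): print(d["conf"],d["centre"],d["region"].sum())
for m in [[-.07,.085,.07],[-.07,-.085,.07],[.07,.085,.07],[.07,-.085,.07]]: print(proj(C,W(BOX,m)).round(1))
```

```text
[ 0.44624506 -0.19583765  0.26026016] [-4.13736975e-01  1.84920476e-01 -3.90730733e-02  1.34672263e+00
  3.07379935e-04  1.40332010e+00]
0.88 [164.2, 236.6] 705
0.76 [166.1, 319.1] 1908
0.58 [147.6, 488.4] 4061
0.56 [223.0, 262.9] 719
[[315.4  52.4]]
[[314.8 223.8]]
[[465.   54.2]]
[[442.9 225.1]]
```

View pics/w1.png

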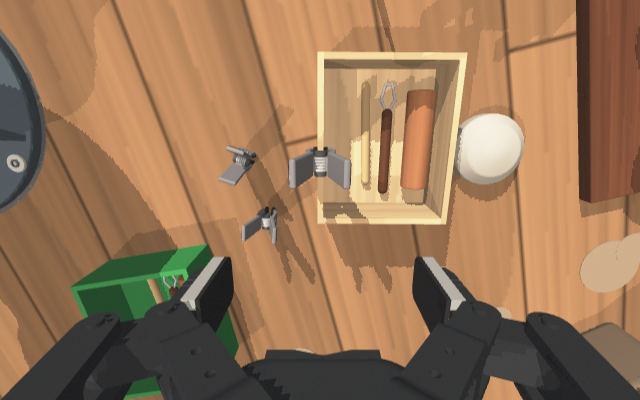

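The box corners are within 2 px of prediction. The clip's spring pivot is at (320,163), with tail tops at about x=290 and x=350. The smaller clips are at (238,165) and (263,223). Next, a close crop of the chosen clip.

Run:
```python
from h import *
import pickle
st=pickle.load(open("st1.pkl","rb")); im=cv2.imread("pics/w1.png")[:,:,::-1]
crop(im,120,220,220,370,5,"w1c")
C=cam("wrist",st)
# predict clip points for box-y values
for yb in [-.015,-.018,-.021,-.024]:
    for m in [[-.067-.025,yb-.012,.147],[-.067-.025,yb+.012,.147],[-.067+.025,yb-.012,.147],[-.067+.025,yb+.012,.147],[-.067,yb,.096]]:
        u=proj(C,W(BOX,m))[0]; print(yb,u.round(1),((u-[220,120])*5).round())
```

```text
-0.015 [285.2 188. ] [326. 340.]
-0.015 [284.5 157.8] [322. 189.]
-0.015 [347.9 188.7] [640. 343.]
-0.015 [349.  158.5] [645. 192.]
-0.015 [317.6 163.5] [488. 217.]
-0.018 [285.3 191.7] [327. 358.]
-0.018 [284.6 161.7] [323. 208.]
-0.018 [347.8 192.3] [639. 362.]
-0.018 [348.9 162.4] [644. 212.]
-0.018 [317.6 166.6] [488. 233.]
-0.021 [285.4 195.3] [327. 376.]
-0.021 [284.7 165.5] [323. 228.]
-0.021 [347.7 195.9] [638. 380.]
-0.021 [348.7 166.2] [644. 231.]
-0.021 [317.6 169.8] [488. 249.]
-0.024 [285.5 198.9] [327. 395.]
-0.024 [284.8 169.3] [324. 247.]
-0.024 [347.6 199.5] [638. 398.]
-0.024 [348.6 170. ] [643. 250.]
-0.024 [317.5 172.9] [488. 264.]
```

View pics/w1c.png

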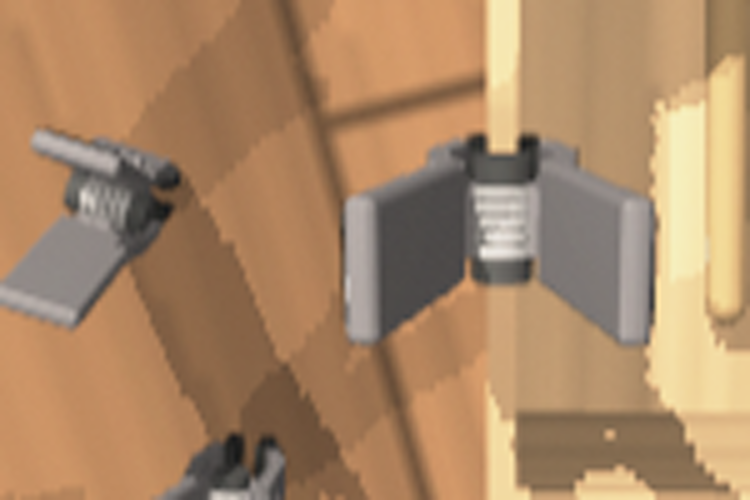

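```bash
python3 -c "
from h import *
print(W(STAND,[.009,-.150,.2]))
move(W(STAND,[.009,-.150,.2]),STAND[2])"
```

```text
[0.54063234 0.02424541 0.2       ]
from [ 0.4449 -0.1975  0.2602] shift mm [238.6  37.8  60.2] rot [-2.000e-02  1.000e-02 -1.566e+01] t 2.0 gap 0.0848280185397968
```

>>> {"name": "servo_tool", "arguments": {
  "motion": [0,0.05,0.008,0.0,0,0,-4,0,0.1,0.016,0.0,0,0,-8,0,0.15,0.024,0.0,0,0,-12,0,0.2,0.032,0.03,0,0,-15.7,0,0.239,0.038,0.06,0,0,-15.7,0,0.239,0.038,0.06,0,0,-15.7,0,0.239,0.038,0.06,0,0,-15.7]
}}

```text
time: 2.88
position: [0.5408, 0.0233, 0.2008]
tool_rot: [0.0, 0.699, 0.715, -0.0]
ft_force: [0.2, -0.7, 0.4]
finger_gap: -0.0001
```

Run:
```python
from h import *
st=bot.read_state();im=bot.snapshot("wrist");cv2.imwrite("pics/w2.png",im[:,:,::-1]);print(st["position"],st["finger_gap"])
import pickle;pickle.dump(st,open("st2.pkl","wb"))
C=cam("wrist",st)
for m in [[.035,-.125,.032],[-.035,-.125,.032],[.035,.125,.065],[-.035,.125,.065],[.035,.105,.065],[-.0015,-.045,.12],[-.003,.105,.12],[0.003,-.097,.12],[0,-.097,.12]]: print(m,proj(C,W(STAND,m)).round(1))
```

```text
[0.54084879 0.02331997 0.20075024] -8.705696079884667e-05
[0.035, -0.125, 0.032] [[348.5 164.5]]
[-0.035, -0.125, 0.032] [[275.6 164.5]]
[0.035, 0.125, 0.065] [[ 362.2 -224.3]]
[-0.035, 0.125, 0.065] [[ 250.5 -224.4]]
[0.035, 0.105, 0.065] [[ 361.1 -182.3]]
[-0.0015, -0.045, 0.12] [[303.8  57.1]]
[-0.003, 0.105, 0.12] [[ 295.  -289.5]]
[0.003, -0.097, 0.12] [[312.  143.3]]
[0, -0.097, 0.12] [[307.5 143.3]]
```

View pics/w2.png

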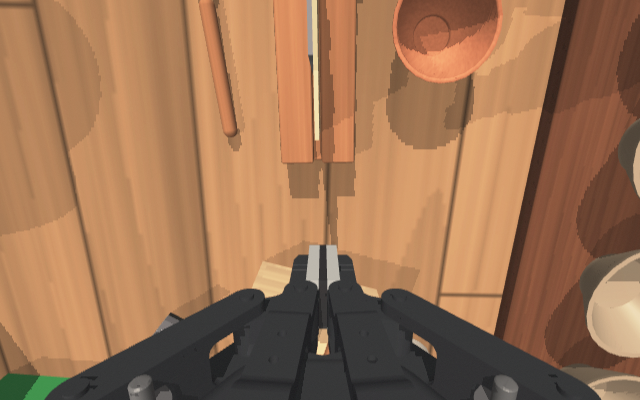

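Run:
```python
import cv2
from h import *
im=cv2.imread("pics/w2.png")[:,:,::-1]
crop(im,0,180,250,380,4.4 if 0 else 3.3,"w2c")
crop(im,40,175,270,365,6 if 0 else 4.4,"w2d")
```

```text
(no output)
```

View pics/w2c.png

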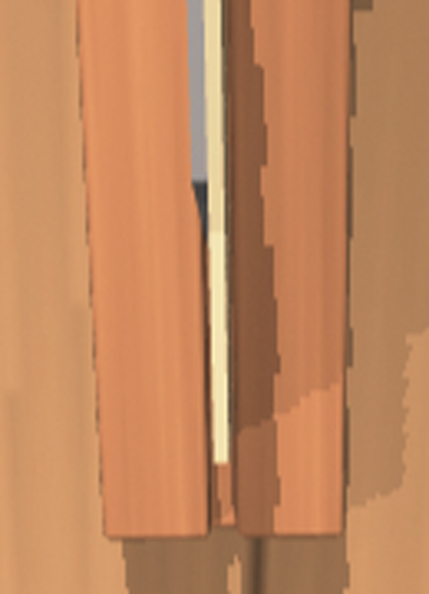

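View pics/w2d.png

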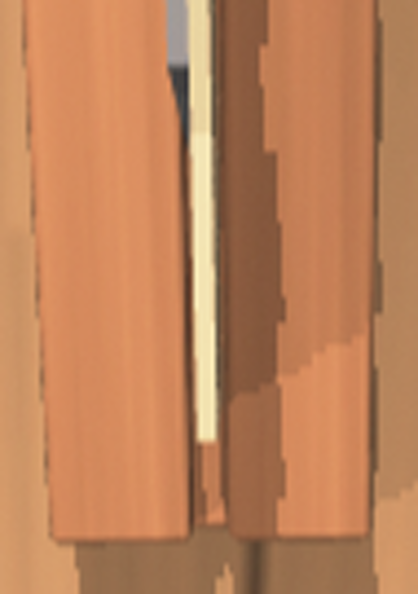

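Run:
```python
from fit import *
import pickle
S=cam("scene");T=cam("top");Wc=cam("wrist",pickle.load(open("st2.pkl","rb")))
s2=lambda u,v:np.array([220+u/3,210+v/3]); t2=lambda u,v:np.array([190+u/5,120+v/5])
a=[(T,[.035,-.125,.032],t2(517,220)),(T,[-.035,-.125,.032],t2(517,345)),
(T,[.035,.125,.065],t2(65,213)),(T,[-.035,.125,.065],t2(65,342)),
(S,[.035,-.125,.032],s2(167,170)),(S,[.035,.125,.065],s2(392,413)),(S,[-.035,.125,.065],s2(500,356)),(S,[-.0015,.105,.12],s2(438,290)),(S,[.035,.125,0],s2(390,488))]
w=[(Wc,[.035,-.125,.032],[354.1,162.7]),(Wc,[-.035,-.125,.032],[281.8,162.7]),(Wc,[0,-.045,.12],[313,55]),(Wc,[-.003,-.045,.12],[308.,55])]
for o in (w,a+w,a+w*3):
    x,r=fit(o,[.53,.17,0]); print(x.round(4),np.degrees(x[2]).round(2)); print(r[:13].round(1).tolist())
    # pattern end
    from scipy.optimize import brentq
    print("pat end y",brentq(lambda y:proj(Wc,W(x,[.0015,y,.12]))[0][1]-140,-.2,0), proj(Wc,W(x,[.0015,-.095,.12])))
x,r=fit([p for p in a if p[0] is T],[.53,.17,0]);print("T",x,r.round(1).tolist())
x,r=fit([p for p in a if p[0] is S],[.53,.17,0]);print("S",x,r.round(1).tolist())
```

```text
[0.5316 0.1753 0.0387] 2.22
[[0.1, -0.1], [-0.5, 1.1], [0.1, -0.2], [0.2, -0.1]]
pat end y -0.09616216483093393 [[317.25004119 138.19907452]]
[0.5313 0.1752 0.0409] 2.34
[[-0.3, -1.7], [0.0, -2.6], [-0.3, -1.0], [-0.5, -1.9], [-2.0, -0.7], [1.8, 2.1], [0.4, -0.2], [-0.0, -1.1], [-0.6, 2.1], [0.0, -0.1], [-0.6, 1.3], [-0.3, -0.0], [-0.2, 0.1]]
pat end y -0.09605677008801723 [[317.04316284 138.36270097]]
[0.5315 0.1753 0.0403] 2.31
[[-0.4, -1.7], [-0.0, -2.6], [-0.3, -1.0], [-0.6, -1.9], [-2.0, -0.7], [1.7, 2.1], [0.3, -0.1], [-0.1, -1.0], [-0.7, 2.2], [0.2, -0.1], [-0.5, 1.2], [-0.1, -0.1], [-0.0, -0.1]]
pat end y -0.09612573626579587 [[317.21322164 138.25566435]]
T [0.52625782 0.17422408 0.03248016] [[0.1, 0.4], [0.2, -0.4], [0.1, 0.5], [-0.4, -0.4]]
S [0.52885362 0.17420332 0.0217323 ] [[-0.2, -2.1], [1.2, 1.2], [0.3, -0.4], [-0.2, -1.6], [-1.2, 1.2]]
```

```bash
sed -i 's/^STAND=.*/STAND=[0.5315,0.1753,0.0390]; BOX=[0.5178,-0.1703,-0.2567]/' h.py; python3 -c "
from h import *
move(W(STAND,[.008,-.125,.087]),STAND[2]);move(W(STAND,[.008,-.064,.087]),STAND[2])"
```

```text
from [0.5411 0.0232 0.2011] shift mm [ 27.5   3.8 114.1] rot [ 0.06  0.01 -1.  ] t 2.92 gap -0.00010884327480171753
from [0.5411 0.0232 0.2011] shift mm [ 88.5   2.7 114.1] rot [ 0.06  0.01 -1.  ] t 2.92 gap -0.00010884327480171753
```

>>> {"name": "servo_tool", "arguments": {
  "motion": [0,0.01,0.002,0.05,0,0,-1,0,0.02,0.004,0.1,0,0,-1,0,0.027,0.004,0.114,0,0,-1,0,0.035,0.003,0.114,0,0,-1,0,0.05,0.003,0.114,0,0,-1,0,0.065,0.003,0.114,0,0,-1,0,0.078,0.003,0.114,0,0,-1,0,0.083,0.003,0.114,0,0,-1,0,0.086,0.003,0.114,0,0,-1,0,0.086,0.003,0.114,0,0,-1]
}}

```text
time: 4.18
position: [0.5419, 0.1106, 0.0862]
tool_rot: [-0.0, 0.692, 0.721, -0.0]
ft_force: [-0.0, -0.1, 0.4]
finger_gap: -0.0001
```

Run:
```python
from h import *
st=bot.read_state();im=bot.snapshot("wrist");cv2.imwrite("pics/w3.png",im[:,:,::-1]);print(st["position"],st["ft_force"])
im=bot.snapshot("scene");crop(im,210,390,220,410,3.3,"s3")
```

```text
[0.54193719 0.11064074 0.0862444 ] [-0.02893318 -0.14775466  0.35197231]
```

View pics/w3.png

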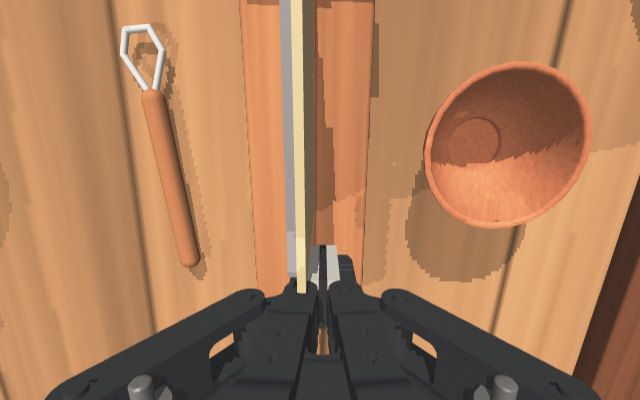

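View pics/s3.png

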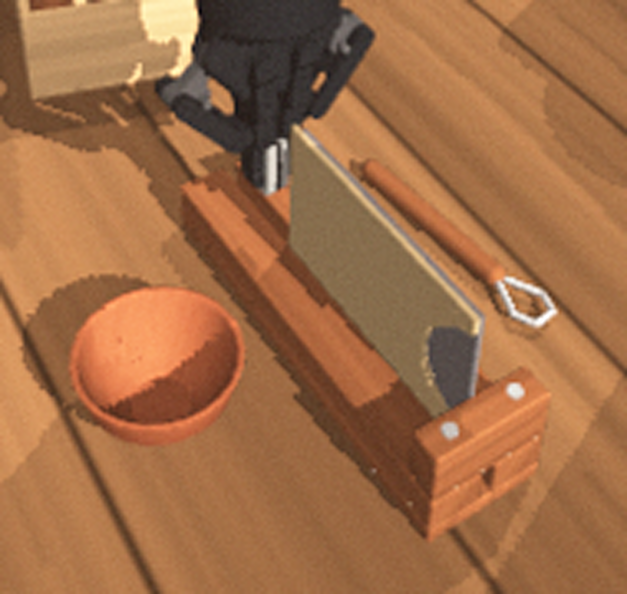

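The pattern has slid most of the way. Its top now nearly reaches the blank's far end, with its own end at row 292 against the blank's at about row 278 in the wrist view. I'll keep pushing in small steps until I feel the stop.

>>> {"name": "servo_tool", "arguments": {
  "motion": [0,0.002,0,0,0,0,0,0,0.003,0,0,0,0,0,0,0.003,0,0,0,0,0]
}}

```text
time: 4.65
position: [0.5419, 0.1116, 0.0863]
tool_rot: [0.001, 0.693, 0.721, -0.001]
ft_force: [-0.7, -17.5, 4.5]
finger_gap: 0.0004
```

>>> {"name": "servo_tool", "arguments": {
  "motion": [0,0.001,0,0,0,0,0,0,0.002,0,0,0,0,0,0,0.002,0,0,0,0,0]
}}

```text
time: 5.03
position: [0.5419, 0.112, 0.0864]
tool_rot: [0.002, 0.693, 0.72, -0.002]
ft_force: [-0.1, -30.6, 7.0]
finger_gap: 0.0003
```

Contact at the stop gives 17 N, then 31 N. The TCP is where home predicts it. I'll back off and check.

>>> {"name": "servo_tool", "arguments": {
  "motion": [0,-0.015,0,0,0,0,0,0,-0.04,0,-0.01,0,0,0,0.04,-0.06,0,-0.07,0,0,0,0.08,-0.06,0,-0.12,0,0,0,0.085,-0.06,0,-0.12,0,0,0]
}}

```text
time: 5.65
position: [0.5462, 0.0553, 0.2102]
tool_rot: [0.002, 0.693, 0.721, 0.003]
ft_force: [0.1, -1.1, -0.8]
finger_gap: 0.0547
```

Run:
```python
from h import *
st=bot.read_state();im=bot.snapshot("wrist");cv2.imwrite("pics/w4.png",im[:,:,::-1]);print(st["position"],st["ft_force"])
import pickle;pickle.dump(st,open("st4.pkl","wb"))
C=cam("wrist",st)
for m in [[.003,-.051,.12],[0,-.051,.12],[0,-.045,.12],[-.003,-.045,.12],[.035,-.125,.032],[-.035,-.125,.032]]: print(m,proj(C,W(STAND,m)).round(1))
move(W(BOX,[-.0647,-.015,.2]),BOX[2])
```

```text
[0.54615072 0.05531207 0.21024417] [ 0.12877489 -1.05397116 -0.8064913 ]
[0.003, -0.051, 0.12] [[310.4 118.8]]
[0, -0.051, 0.12] [[306.  118.8]]
[0, -0.045, 0.12] [[305.9 109.5]]
[-0.003, -0.045, 0.12] [[301.4 109.5]]
[0.035, -0.125, 0.032] [[345.1 193. ]]
[-0.035, -0.125, 0.032] [[276.4 193. ]]
from [0.5452 0.0554 0.2079] shift mm [-219.8 -102.7    7.4] rot [ 0.18 -0.06 17.02] t 5.7 gap 0.06173713723645747
```

View pics/w4.png

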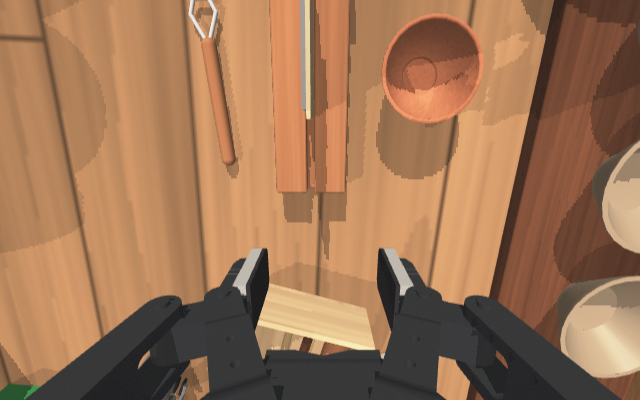

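The pattern's end is at row 118.5 against 118.8 predicted for home, and the blank's end is at row 109, so the pattern is home. Next: above the clip.

>>> {"name": "servo_tool", "arguments": {
  "motion": [0.085,-0.04,-0.018,0.0,0,0,3,0.085,-0.08,-0.036,0.0,0,0,6,0.085,-0.12,-0.055,0.0,0,0,9,0.085,-0.16,-0.075,0.0,0,0,13,0.085,-0.2,-0.094,0.0,0,0,16,0.085,-0.22,-0.103,0.007,0,0,17,0.085,-0.22,-0.103,0.007,0,0,17,0.085,-0.22,-0.103,0.007,0,0,17]
}}

```text
time: 6.7
position: [0.4503, -0.1678, 0.1988]
tool_rot: [-0.0, 0.791, 0.611, -0.0]
ft_force: [-0.0, 0.4, -0.7]
finger_gap: 0.085
```

Run:
```python
from h import *
st=bot.read_state();im=bot.snapshot("wrist");cv2.imwrite("pics/w5.png",im[:,:,::-1]);print(st["position"],Q(st["tool_rot"]).as_matrix().round(3).tolist())
import pickle;pickle.dump(st,open("st5.pkl","wb"))
C=cam("wrist",st)
for m in [[-.0647-.025,-.027,.147],[-.0647-.025,-.003,.147],[-.0647+.025,-.027,.147],[-.0647+.025,-.003,.147],[-.0647,-.015,.096]]: print(proj(C,W(BOX,m)).round(1))
move(W(BOX,[-.0647,-.015,.126]),BOX[2])
```

```text
[ 0.45027752 -0.16782068  0.1988384 ] [[0.253, 0.968, -0.001], [0.968, -0.253, 0.001], [0.0, -0.001, -1.0]]
[[284.1 254.2]]
[[282.8 218.2]]
[[363.3 254.4]]
[[364.8 218.4]]
[[323.5 211.7]]
from [ 0.4505 -0.1677  0.1991] shift mm [-0.5  1.1 73.1] rot [-0.03 -0.02  0.11] t 6.75 gap 0.08500223858355645
```

View pics/w5.png

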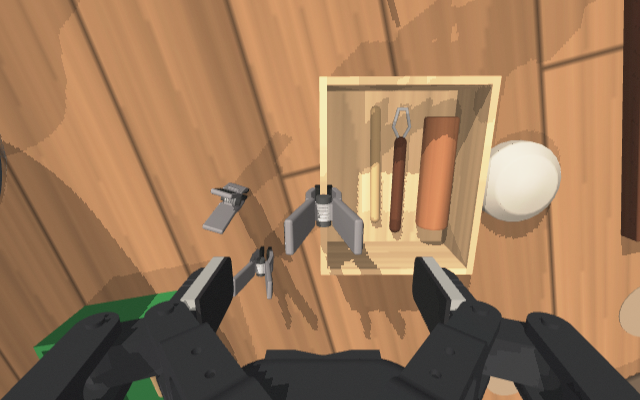

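The clip matches the prediction to within 1 px: tail outer faces at columns 285 and 363.5, pivot at (323.5,210). The fingers straddle it, so I'll descend and squeeze.

>>> {"name": "servo_tool", "arguments": {
  "motion": [0.085,0,0.001,0.03,0,0,0,0.085,0,0.001,0.06,0,0,0,0.085,0,0.001,0.073,0,0,0,0.085,0,0.001,0.073,0,0,0]
}}

```text
time: 7.25
position: [0.4512, -0.1681, 0.1261]
tool_rot: [-0.0, 0.791, 0.611, -0.0]
ft_force: [0.7, -0.1, 0.5]
finger_gap: 0.0847
```

Run:
```python
from h import *
st=bot.read_state();im=bot.snapshot("wrist");cv2.imwrite("pics/w6.png",im[:,:,::-1]);print(st["position"])
im=bot.snapshot("scene");crop(im,110,230,210,360,5,"s6")
```

```text
[ 0.4511958  -0.16809283  0.12608149]
```

View pics/w6.png

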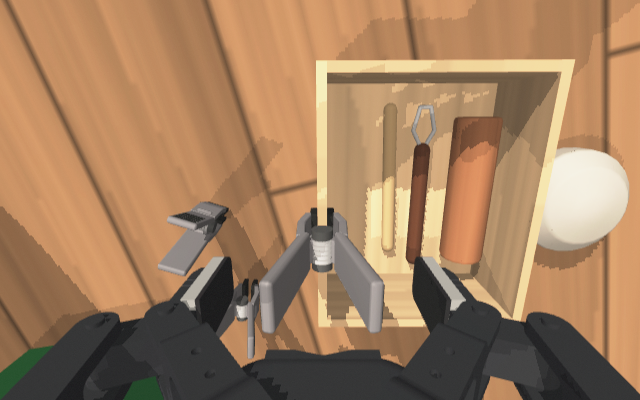

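View pics/s6.png

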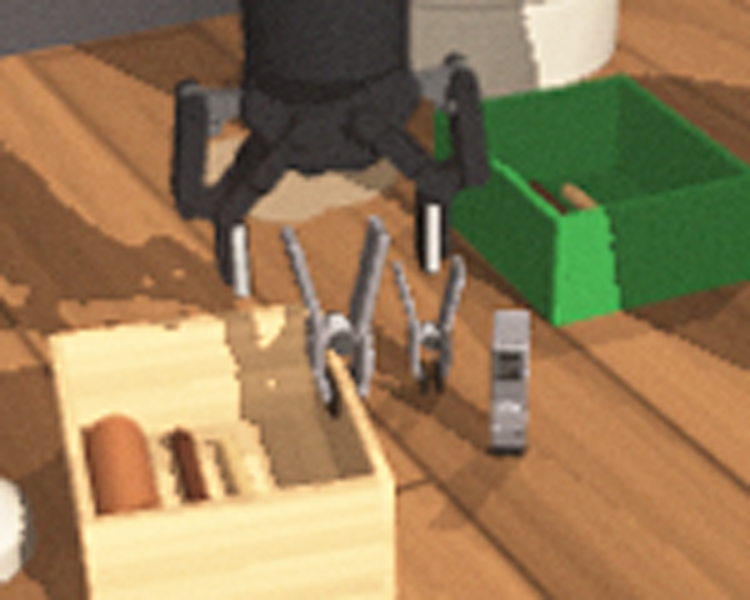

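The tails (columns 262 and 383) are centred between the pads (columns 231 and 415). Squeezing now at 45 N.

>>> {"name": "servo_tool", "arguments": {
  "motion": [0.03,0,0,0,0,0,0,0.015,0,0,0,0,0,0,0.015,0,0,0,0,0,0,0.015,0,0,0,0,0,0,0.015,0,0,0,0,0,0,0.015,0,0,0,0,0,0],
  "grip_force": 45
}}

```text
time: 8.1
position: [0.4513, -0.1687, 0.1263]
tool_rot: [-0.0, 0.792, 0.611, -0.0]
ft_force: [0.8, -0.5, -1.4]
finger_gap: 0.0207
```

Run:
```python
from h import *
st=bot.read_state();im=bot.snapshot("wrist");cv2.imwrite("pics/w7.png",im[:,:,::-1]);print(st["position"],st["finger_gap"])
im=bot.snapshot("scene");crop(im,110,230,210,360,5,"s7")
```

```text
[ 0.45126945 -0.16868558  0.12630294] 0.02069915032786113
```

View pics/w7.png

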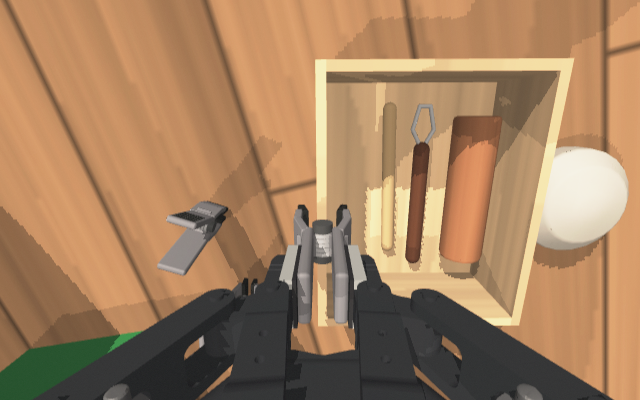

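View pics/s7.png

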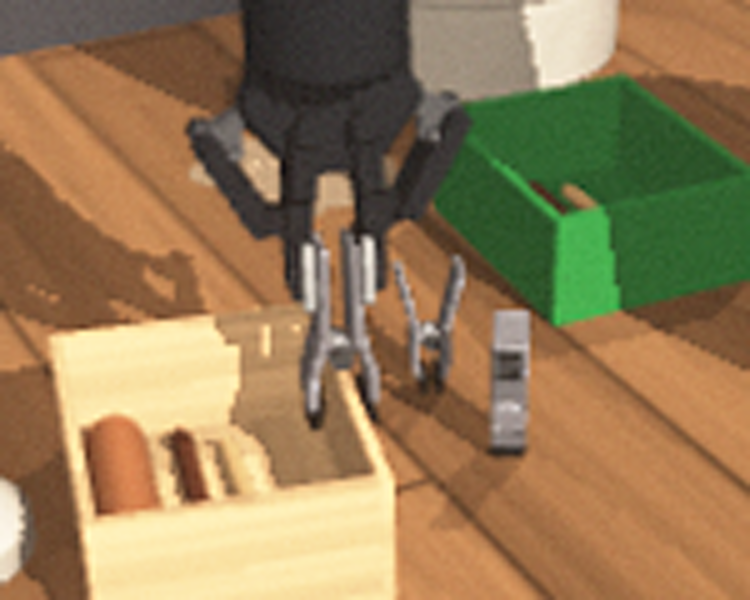

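The clip is spread: tails parallel, gap 20.7 mm, jaws clear of the rim on both sides. Lifting straight up.

>>> {"name": "servo_tool", "arguments": {
  "motion": [0.015,0,0,-0.01,0,0,0,0.015,0,0,-0.035,0,0,0,0.015,0,0,-0.07,0,0,0,0.015,0,0,-0.1,0,0,0,0.015,0,0,-0.125,0,0,0,0.015,0,0,-0.125,0,0,0,0.015,0,0,-0.125,0,0,0,0.015,0,0,-0.125,0,0,0]
}}

```text
time: 9.2
position: [0.4509, -0.1685, 0.2505]
tool_rot: [-0.001, 0.792, 0.611, -0.0]
ft_force: [0.4, -0.9, -1.3]
finger_gap: 0.0204
```

Run:
```python
from h import *
st=bot.read_state();im=bot.snapshot("wrist");cv2.imwrite("pics/w8.png",im[:,:,::-1]);print(st["position"],st["finger_gap"])
im=bot.snapshot("scene");crop(im,60,210,210,370,4,"s8")
print(W(STAND,[0,.029,.25]))
move(W(STAND,[0,.029,.25]),STAND[2])
```

```text
[ 0.45085263 -0.16852109  0.2504782 ] 0.02044260075766903
[0.53036929 0.20427795 0.25      ]
from [ 0.451  -0.1686  0.2507] shift mm [380.8 -17.5   0.8] rot [ -0.06  -0.02 -16.89] t 9.3 gap 0.020700171418825263
```

View pics/w8.png

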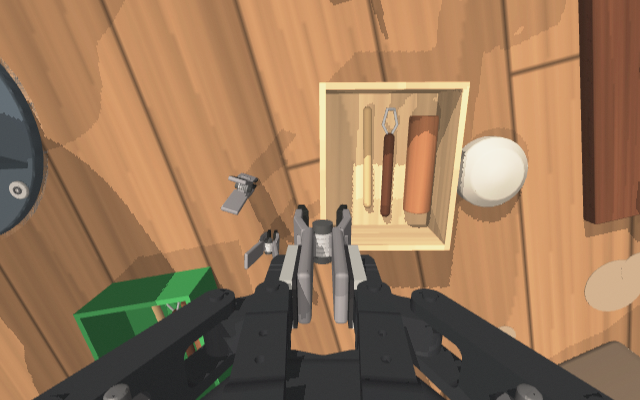

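View pics/s8.png

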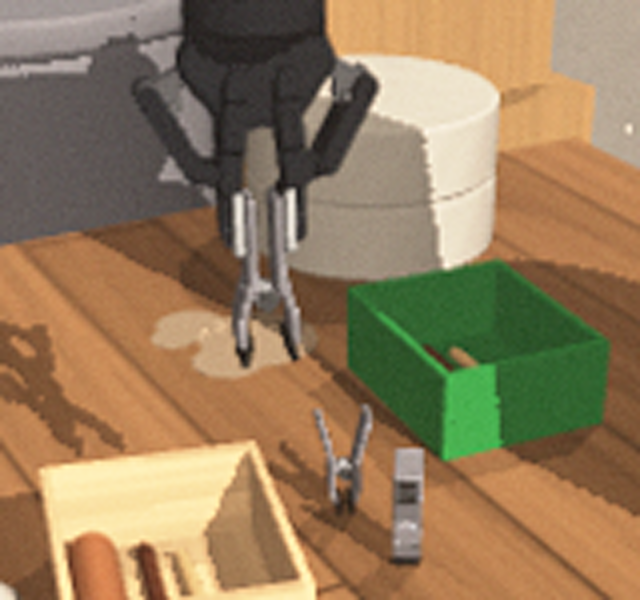

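The clamp is held wide open and clear of the box. Moving over the stand.

>>> {"name": "servo_tool", "arguments": {
  "motion": [0.015,0.03,-0.001,0,0,0,-1,0.015,0.07,-0.003,0,0,0,-3,0.015,0.115,-0.005,0,0,0,-5,0.015,0.16,-0.007,0,0,0,-7,0.015,0.205,-0.009,0,0,0,-9,0.015,0.25,-0.011,0,0,0,-11,0.015,0.295,-0.013,0,0,0,-13,0.015,0.335,-0.015,0,0,0,-15,0.015,0.365,-0.017,0,0,0,-16,0.015,0.381,-0.0175,0,0,0,-16.9]
}}

```text
time: 10.55
position: [0.5307, 0.2056, 0.2507]
tool_rot: [-0.0, 0.692, 0.721, -0.0]
ft_force: [0.4, -0.6, 0.0]
finger_gap: 0.0208
```

>>> {"name": "servo_tool", "arguments": {
  "motion": [0.015,0,0,0,0,0,0,0.015,0,0,0,0,0,0,0.015,0,0,0,0,0,0]
}}

```text
time: 10.92
position: [0.5307, 0.2034, 0.2515]
tool_rot: [0.0, 0.694, 0.72, 0.0]
ft_force: [1.3, -0.3, -0.3]
finger_gap: 0.0208
```

Run:
```python
from h import *
st=bot.read_state();im=bot.snapshot("wrist");cv2.imwrite("pics/w9.png",im[:,:,::-1]);print(st["position"],st["finger_gap"])
import pickle;pickle.dump(st,open("st9.pkl","wb"))
im=bot.snapshot("scene");cv2.imwrite("pics/sc9.png",im[:,:,::-1]);crop(im,150,350,220,420,3,"s9")
C=cam("wrist",st);print(C[0])
for m in [[-.003,.105,.12],[.003,.105,.12],[-.003,.06,.12],[.003,.06,.12],[.035,.105,.065],[-.035,.105,.065],[.035,.125,.065],[-.035,.125,.065]]: print(m,proj(C,W(STAND,m)).round(1))
move(W(STAND,[0,.029,.25]),STAND[2])
```

```text
[0.5307226  0.20341888 0.2514828 ] 0.020840163181003506
[[307.6392902    0.         322.51572029]
 [  0.         307.6392902  204.93360325]
 [  0.           0.           1.        ]]
[-0.003, 0.105, 0.12] [[317.3 108.3]]
[0.003, 0.105, 0.12] [[324.8 108.3]]
[-0.003, 0.06, 0.12] [[317.6 164.5]]
[0.003, 0.06, 0.12] [[324.8 164.5]]
[0.035, 0.105, 0.065] [[357.4 109.3]]
[-0.035, 0.105, 0.065] [[285.1 109.3]]
[0.035, 0.125, 0.065] [[358.   87.2]]
[-0.035, 0.125, 0.065] [[284.4  87.3]]
from [0.5308 0.2037 0.2515] shift mm [ 0.6 -0.4  1.5] rot [ 0.01 -0.   -0.05] t 11.03 gap 0.020776195880463498
```

View pics/w9.png

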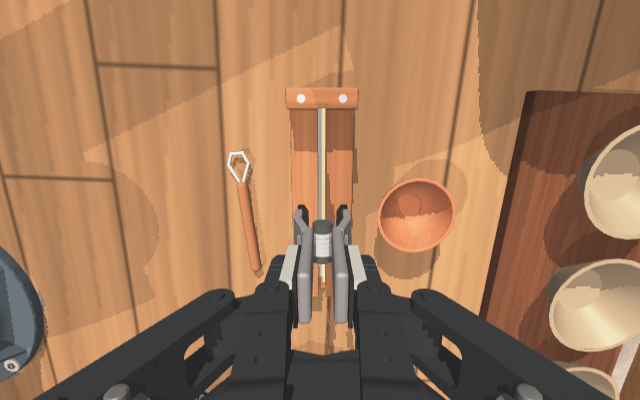

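View pics/s9.png

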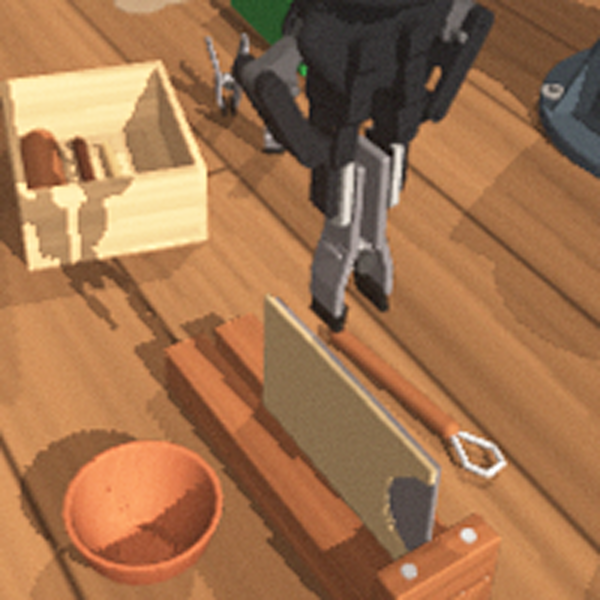

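Run:
```python
from h import *
im=cv2.imread("pics/w9.png")[:,:,::-1]; crop(im,190,340,250,400,4,"w9c")
i=bot.camera_info("wrist"); M=np.linalg.inv(i["hand_eye"])
C=(i["mtx"],M[:3,:3],M[:3,3])
for dz in [0.032,.036,.040]:
    P=[[.012,-.0125,dz+.041],[.012,.0125,dz+.041],[.012,0,dz-.004],[-.012,0,dz-.004]]
    P+=[[.012,-.0115,dz-.056],[-.012,-.0115,dz-.056],[.012,.0115,dz-.056]]
    p=proj(C,P); print(dz,((p-[250,190])*4).round().tolist())
```

```text
0.032 [[212.0, 70.0], [360.0, 70.0], [285.0, 168.0], [285.0, 329.0], [160.0, 373.0], [168.0, 589.0], [407.0, 373.0]]
0.036 [[213.0, 63.0], [359.0, 63.0], [285.0, 157.0], [285.0, 315.0], [165.0, 351.0], [171.0, 562.0], [403.0, 351.0]]
0.04 [[215.0, 57.0], [357.0, 57.0], [285.0, 147.0], [286.0, 302.0], [168.0, 331.0], [175.0, 536.0], [400.0, 331.0]]
```

View pics/w9c.png

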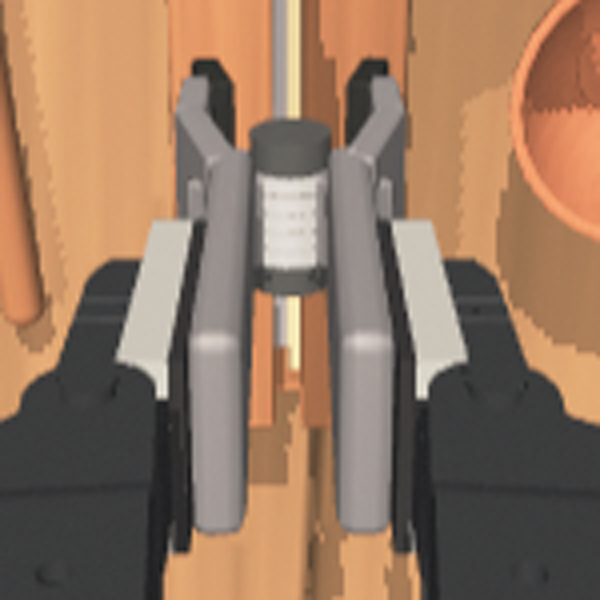

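The alignment is good. The sheets' edge is centred at column ~321.6 and the clip's plane at column 321.5, with the end stop within 1 px of prediction. The clip geometry puts the pivot about 38 mm below the TCP. Lowering in stages.

>>> {"name": "servo_tool", "arguments": {
  "motion": [0.015,0,0,0.015,0,0,0,0.015,0,0,0.03,0,0,0,0.015,0,0,0.04,0,0,0,0.015,0,0,0.045,0,0,0,0.015,0,0,0.045,0,0,0,0.015,0,0,0.045,0,0,0]
}}

```text
time: 11.78
position: [0.531, 0.2044, 0.2067]
tool_rot: [0.0, 0.693, 0.721, 0.0]
ft_force: [-0.3, 1.4, -1.1]
finger_gap: 0.0206
```

Run:
```python
from h import *
st=bot.read_state();im=bot.snapshot("wrist");crop(im,90,340,220,420,2.4,"w10");print(st["position"],st["ft_force"])
im=bot.snapshot("scene");crop(im,190,350,260,420,3.7,"s10")
move(W(STAND,[0,.029,.181]),STAND[2])
```

```text
[0.53095087 0.20443485 0.20671738] [-0.27219704  1.38915104 -1.09777121]
from [0.531  0.2045 0.2067] shift mm [-0.2 -0.6 25.7] rot [ 0.04 -0.01  0.01] t 11.88 gap 0.02088600862494857
```

View pics/w10.png

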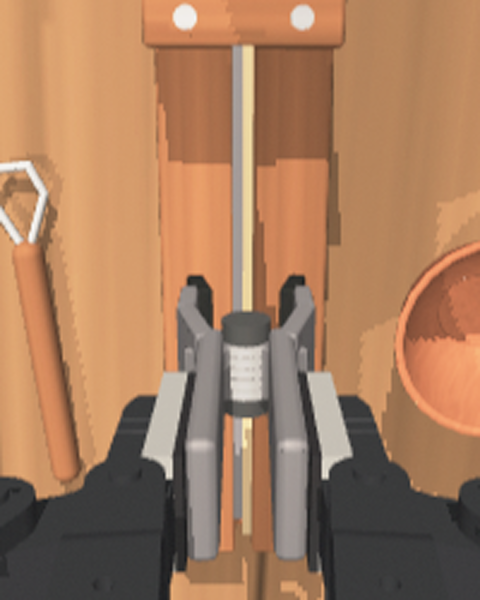

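View pics/s10.png

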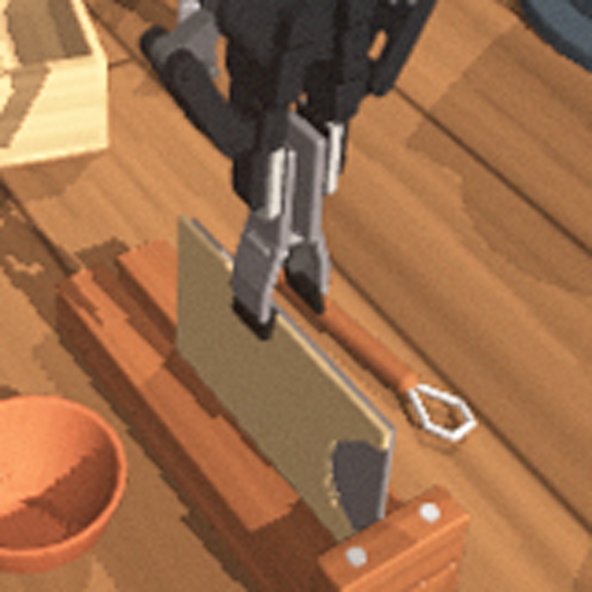

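The jaws straddle the edge. The clip's middle is about 0.8 mm to the pattern side of the sheets' mid-plane, so I'll correct that and go the rest of the way down.

>>> {"name": "servo_tool", "arguments": {
  "motion": [0.015,0,-0.0007,0.004,0,0,0,0.015,0,-0.0007,0.012,0,0,0,0.015,0,-0.0007,0.02,0,0,0,0.015,0,-0.0007,0.026,0,0,0,0.015,0,-0.0007,0.026,0,0,0,0.015,0,-0.0007,0.026,0,0,0,0.015,0,-0.0007,0.026,0,0,0,0.015,0,-0.0007,0.026,0,0,0]
}}

```text
time: 12.88
position: [0.5302, 0.2044, 0.1805]
tool_rot: [0.0, 0.693, 0.721, 0.0]
ft_force: [0.1, -1.0, 0.0]
finger_gap: 0.0215
```

Run:
```python
from h import *
st=bot.read_state();im=bot.snapshot("wrist");crop(im,90,340,220,420,2.4,"w11");print(st["position"],st["ft_force"],st["joint_velocities"].round(4))
im=bot.snapshot("scene");crop(im,190,350,260,420,3.7,"s11")
cv2.imwrite("pics/sc11.png",im[:,:,::-1])
im=bot.snapshot("top");crop(im,120,260,180,440,3,"t11")
move(W(STAND,[0,.029,.181]),STAND[2])
```

```text
[0.53015395 0.20436714 0.18048368] [ 0.07837979 -0.95000943  0.00550664] [ 0.0004  0.0008 -0.0028 -0.0001  0.0005 -0.0009]
from [0.5301 0.2043 0.1804] shift mm [-0.1  0.3 -0.6] rot [ 0.01 -0.    0.01] t 13.03 gap 0.02039787187566068
```

View pics/w11.png

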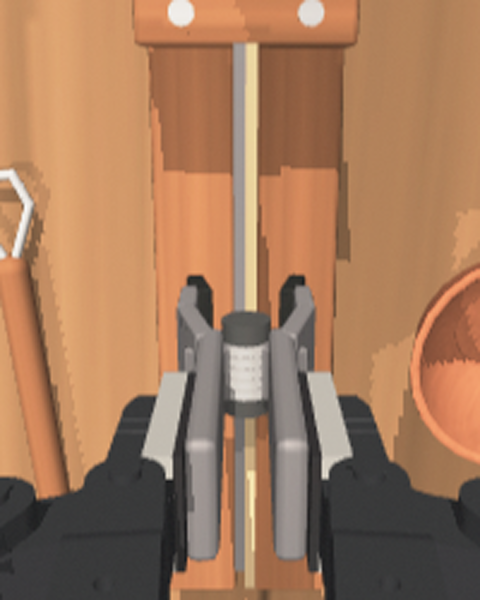

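View pics/s11.png

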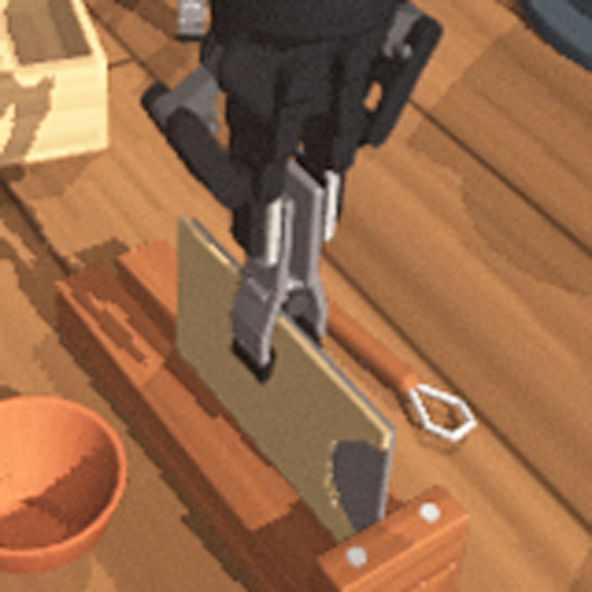

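View pics/t11.png

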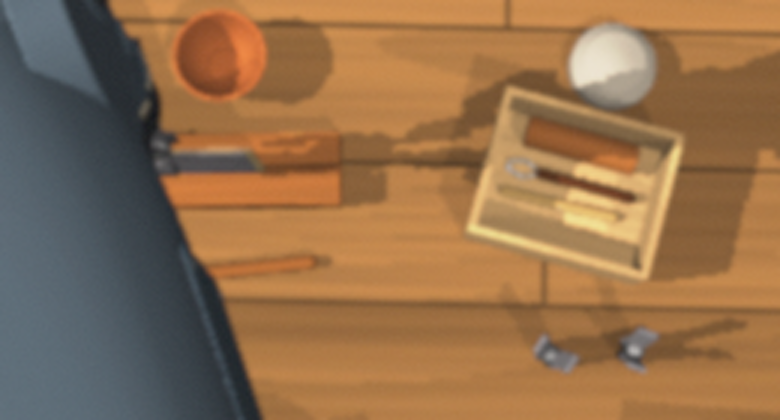

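Run:
```python
from h import *
C=cam("scene")
for m in [[.018,.041,.095],[.018,.041,.102],[.018,.041,.110],[.003,-.051,.12],[-.003,.105,.12],[.003,.029,.12]]:
    print(m,((proj(C,W(STAND,m))-[260,190])*3.7).round())
print(bot.hand_in())
```

```text
[0.018, 0.041, 0.095] [[259. 388.]]
[0.018, 0.041, 0.102] [[259. 377.]]
[0.018, 0.041, 0.11] [[260. 364.]]
[0.003, -0.051, 0.12] [[176. 214.]]
[-0.003, 0.105, 0.12] [[394. 427.]]
[0.003, 0.029, 0.12] [[273. 317.]]
the job is handed in; nothing more can be done
None
```

I pushed the pattern home, squeezed the large clamp off the plywood box's rim, and handed in with the clamp still held open astride the middle of the sheets' top edge. The hand-in reports no verdict.

**Last checks:**
- **Pattern:** I felt the end stop at 17 N, rising to 31 N. After backing off, its end was within 1 px of the predicted home position.
- **Clamp spread:** the finger gap held steady at about 20.5 mm with the tails parallel. The grip was set to 45 N.
- **Jaw position:** in the scene view the jaw tips match a height of about 102 mm, roughly 18 mm below the edge. The clamp is centred on the sheets to within about 0.3 mm, and in y by calculation it sits at the edge's middle.
- **Contact:** the wrist force was about 1 N or less (sensor noise), and no contact showed in the pictures.
- **Other things:** the bowl and mould looked unmoved in the last pictures, and so did the loop tool. The smaller clips and the green box were left alone.

**What went wrong or disagreed:**
- My first move was typed in millimetres instead of metres. The per-row limit kept it to a harmless 60 mm step.
- The fixed cameras and the wrist camera disagreed by about 3–5 mm on the stand's position. I used the wrist camera, which is set relative to the fingers.

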